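Clamp a specimen block in a quick-release vise

TASK

Clamp the amber specimen block in the small quick-release vise: squeeze the orange lever towards the blue fin, slide the carriage gently until the block is pushed square and home against the end stop and the spring pad just begins to give, then let go so the lever springs back and locks. Then turn the black knob clockwise until the yellow band of the spring pad's stem has disappeared into the jaw while most of the dark band still shows, without crushing the block, and leave it clamped. Leave the bottle, the jar and the slide tray alone.

Things in the scene. Friction and masses are not known exactly. Their poses are not given: they have to be found in the camera images.
- vise: Grey vise bed, fixed plate 380 x 96 x 12 mm. Origin on its underside on the centre line; x runs along the vise from the knob end (-205 mm) to the stop end (+175 mm), y across, z up. Bed top 12 mm above the desk, with two 7 mm high lips, 51 mm apart inside, beside the block. On the +y side a rack of steel pins (top 24 mm above the desk, 4 mm pitch). Place and yaw vary.
- grip (a point): On the carriage, midway between its upright fins, 66 mm above the desk. Fins: 30 mm long along x, 6 mm thick, tops 82 mm above the desk; fixed blue one at -y, orange lever at +y; 50 mm over their outer faces, 42 squeezed. Pinch both from above across y with about 40 N. Squeezed, the carriage slides along x with 1 to 2 N friction. Free pad's face is 63 mm ahead (+x) at knob 0.
- carriage (a joint): Position in m of the carriage along the vise's x, growing towards the stop; at 0 point grip is at x = -60 mm of the vise. Range -0.030 to 0.105.
- lever (a joint): Travel in m of the orange lever towards the blue fin (vise's -y): 0 released, its tooth locked between two rack pins; 0.008 squeezed fully. Spring 10 N at 0, 17 N at full travel. The tooth is clear of the rack above 0.0025. On release it drops into the nearest gap, which shifts the carriage up to 2 mm either way.
- knob_grip (a point): On the vertical axis of the black round knob (36 mm diameter, 28 mm high, its top 82 mm above the desk), at the height to grip, 68 mm above the desk. The knob rides on the carriage, 85 mm behind (-x of the vise) the point grip.
- knob (a joint): Angle of the knob in rad, growing clockwise seen from above, range 0 to 7; each rad moves the jaw 3.5 mm towards the stop. Stiff (0.12 N m friction): stays where it is left. Starts at 0 to 0.1.
- jaw: Blue jaw block, 23 x 36 x 28 mm, driven along the vise's x by the knob. Origin at the centre of its front face (the mouth into which the pad's stem slides), 30 mm above the desk. Axes as the vise's.
- pad: Black pad plate 6 x 34 x 24 mm on a stem (22 mm diameter) sprung out of the jaw. Origin at the centre of its front face, axes as the vise's: 18 mm ahead of the jaw's origin when free. It pushes in 12 mm at 1.8 N per mm, then is solid. Of the 12 mm of stem that shows when free, the 6 mm by the jaw are yellow (hidden once pushed in 6 mm), the 6 mm by the pad dark.
- block: Loose amber resin block with a red specimen on top, 40 x 40 x 34 mm high, 65 g; origin at the centre of its underside, axes about as the vise's. It stands on the bed a little way before the stop, slightly askew. It cracks when squeezed with more than 26 N.
- stop: Grey end stop, 70 mm wide, top 54 mm above the desk; origin at x = +150 mm of the vise, on the bed's top. It carries an aluminium stop plate, 50 mm wide, whose face is preset anywhere from 10 to 25 mm before (-x of) this origin; firmly locked and not measured: it must be felt or seen.
- bottle: Bystander: amber bottle, 54 mm diameter, 110 mm high, origin under its centre.
- jar: Bystander: jar with blue cap, 60 mm diameter, 70 mm high, origin under its centre.
- slide_tray: Bystander: white slide tray 140 x 200 x 16 mm, origin under its centre.
Not all that is in view belongs to the job. Several things have the shape of the block; the one meant has the colours described above.

How it is judged:
By the outcome, as a careful person would: the job done as asked, in the order asked, and still so for the second after the job is handed in, with the robot touching nothing.
It also fails if it takes over 70 s, if anything falls off the work surface, if the arm or the gripper's body presses on something with over 40 N, if the wrist force passes 120 N, or if a joint passes its speed limit or range.

ROBOT

A 7-joint arm with a two-finger parallel gripper is mounted at the origin on the work surface. World frame = base frame: x ahead of the robot, y to its left, z up, the work surface at z = 0. Lengths are in m, angles in rad, forces in N, time in s.
With the tool pointing down it reaches from about 0.4 to 0.925 m from the base axis. Payload 4.1 kg.
Tool frame: the origin (TCP) lies midway between the tips of the shut fingers; the grasp point (between the pads) lies r.hold_point_z behind it (r.hold_point_z is the distance from the TCP to the grasp point, in m); z points along the fingers, x is the direction in which the jaws open and shut, and the axes are right-handed (so a half turn about z gives the same grasp; the last joint's range is limited). The gripper opens to 85 mm and grips with 20 to 120 N. Pads are 22 mm wide; open, the fingers measure 114 mm over their backs; the gripper's body (76 mm by 85 mm) begins 54 mm behind the grasp point. The pads swing forward as they close: fully open they stand 13 mm farther back than shut.
Start: joints at [1.213, 0.398, 0.045, 1.537, -0.019, 1.207, -0.051], TCP at [0.166, -0.628, 0.206] pointing down, gripper open.
Joint ranges: [-2.82, 2.82], [-0.49, 2.23], [-1.37, 1.46], [0, 2.46], [-1.36, 4.5], [0.23, 2], [-2.94, 2.94]. Speed limits (rad/s): [2.57, 2.57, 3.14, 3.14, 3.14, 3.14, 3.14].

INTERFACE

Orientations are given as a 3x3 rotation matrix whose columns are the frame's x, y, z axes.
In Python, from station import get_obs, eyes, r gives the robot as it stands. The module is installed in compiled form; this text tells all that it offers.
- The arm moves only by the tool send_rows, never from a script. Its argument "commands" is a list of rows, each a list of 3 entries, a list of its own where there are three numbers: the finger opening in m, from 0 to 0.0854, then the shift along the tool's x, y, z in m, then the turn about the tool's z in degrees. In form: [[jaw, [x, y, z], yaw], ...]. A call has exactly 5 rows; each row shifts and turns the commanded pose from where the row before left it, along the tool's axes as they then stand; what a row does not reach is not made up. A row lasts 1/10 s, in which the tool goes at most 50 mm and 8.59 degrees, less where a joint would pass 70% of its speed; a pose out of reach is approached as far as the arm can. A call with a gripper value outside its range is refused whole. The fingers move at their own pace and stop on an object; "grip_force" is the grip in N (left out, the last holds). Time passes only in rows, so rows that do not move let the fingers close, or fill a call up. It gives the time, the measured TCP pose, the force and the opening at its end, in the units of the state.
- get_obs(): the state, without advancing time (a new reading comes with each control period).
- eyes.snapshot(name): name is "side" or "top" or "wrist"; returns a dict with "frame" (420x560x3 uint8, blue, green, red), "fx", "fy", "cx", "cy" (pixels), "k1" (the pictures are not rectified: a ray, as slopes to the right and down, at radius r is drawn at 1 + k1 r^2 times it, then the intrinsics apply), "R" (3x3) and "t" (3): a world point X has camera coordinates R X + t; the wrist camera has in their place "hand_eye" (4x4, takes a point from camera to tool coordinates, whose origin is the TCP and whose axes are the tool frame's). Camera axes: x right, y down, z forward; pixel columns grow to the right and rows downward; lengths in m; the calibration is good to about 2 mm. A picture is of the moment at which its call begins: read the wrist's pose just before it. There is no depth.
- r.job_done(): hands the job in, once; it reports no verdict.
The state is a dict: "t": time; "q": joint angles; "joint_velocities": joint speeds; "joint_torque": joint torques, N m; "tcp_pos": TCP position; "orientation": TCP orientation; "contact_force": force on the tool from outside, world axes, zero at the start; "moment": the same for the moment, N m; "width": finger opening in m.
Only numpy, scipy, OpenCV 4.12 (cv2) and the standard library are available. Lean on these libraries where they do the work, as an engineer would, in place of code of your own. Each camera call takes 0.05 s, during which the arm holds its last target.

## Working session

There is one attempt and no reset: what is moved stays moved. The work goes in short steps, Python scripts to look and compute and a tool call to move; the robot and the scene stay as the last step left them, time stands still between calls to the robot, and variables do not carry over. Pictures are saved under pics/ and viewed, and the job is handed in when it is done.

Besides the shell and the picture viewer there is one more tool, called after "Request:" as name(argument=value, ...), one argument or row to a line, values as JSON. send_rows: Moves the arm, as the interface text tells. Its arguments: {"type":"object","properties":{"commands":{"type":"array"},"grip_force":{"type":"number"}},"required":["commands"]}

```bash
mkdir -p pics
cat > h.py <<'E'
import numpy as np, cv2
from station import get_obs, eyes, r
def snap(name, fn=None):
    o=get_obs(); s=eyes.snapshot(name)
    if name=="wrist":
        he=np.array(s["hand_eye"]); T=np.eye(4);T[:3,:3]=np.array(o["orientation"]);T[:3,3]=o["tcp_pos"]
        C=T@he; s["R"]=C[:3,:3].T; s["t"]=-s["R"]@C[:3,3]
    s["R"]=np.array(s["R"]);s["t"]=np.array(s["t"])
    if fn: cv2.imwrite("pics/"+fn+".png",s["frame"])
    return s
def ray(s,u,v):
    d=np.array([(u-s["cx"])/s["fx"],(v-s["cy"])/s["fy"]]); x=d.copy()
    for _ in range(30): x=d/(1+s["k1"]*(x@x))
    R=s["R"]; return -R.T@s["t"], R.T@np.array([x[0],x[1],1])
def onz(s,u,v,z):
    c,d=ray(s,u,v); return c+d*(z-c[2])/d[2]
def proj(s,X):
    p=s["R"]@np.array(X)+s["t"]; x=p[:2]/p[2]; x=x*(1+s["k1"]*(x@x))
    return np.array([x[0]*s["fx"]+s["cx"],x[1]*s["fy"]+s["cy"]])
def crop(s,x0,y0,x1,y1,k,fn):
    cv2.imwrite("pics/"+fn+".png",cv2.resize(s["frame"][y0:y1,x0:x1],None,fx=k,fy=k,interpolation=cv2.INTER_CUBIC))
def tri(s1,p1,s2,p2):
    c1,d1=ray(s1,*p1);c2,d2=ray(s2,*p2)
    d1/=np.linalg.norm(d1);d2/=np.linalg.norm(d2)
    A=np.stack([d1,-d2],1);k=np.linalg.lstsq(A,c2-c1,rcond=None)[0]
    a=c1+k[0]*d1;b=c2+k[1]*d2
    return (a+b)/2,np.linalg.norm(a-b)
E
python3 - <<'E'
from h import *
np.set_printoptions(precision=4,suppress=True)
o=get_obs(); print(o); print(r.hold_point_z)
for n in ("side","top","wrist"):
    s=snap(n,n+"0"); print(n,s["fx"],s["k1"],-s["R"].T@s["t"],s["R"][2])
E
```

```text
{'t': 0.0, 'q': array([ 1.213 ,  0.3992,  0.045 ,  1.5379, -0.0187,  1.2069, -0.0507]), 'joint_velocities': array([-0.0004, -0.0002, -0.0008,  0.0017, -0.0002, -0.0008,  0.002 ]), 'joint_torque': array([ -0.0006, -47.5123,   1.3642, -25.4218,   0.0115,   0.0096,
         0.    ]), 'tcp_pos': array([ 0.1662, -0.6277,  0.2051]), 'orientation': array([[ 0.2561, -0.9667, -0.0006],
       [-0.9666, -0.2561,  0.0019],
       [-0.002 ,  0.0001, -1.    ]]), 'contact_force': array([-0.5662, -0.0404,  0.4345]), 'moment': array([-0.0005,  0.0497, -0.0116]), 'width': 0.08540645738325922}
0.0187
side 469.87961077022203 -0.028820705094585577 [0.2052 0.5336 0.9801] [ 0.2848 -0.5642 -0.775 ]
top 466.4289036796206 -0.14770562269020818 [ 0.308  -0.1239  1.2845] [ 0.1653 -0.0155 -0.9861]
wrist 318.95946696848415 -0.052081048211261145 [ 0.24  -0.608  0.373] [-0.2909 -0.0754 -0.9538]
```

View pics/side0.png

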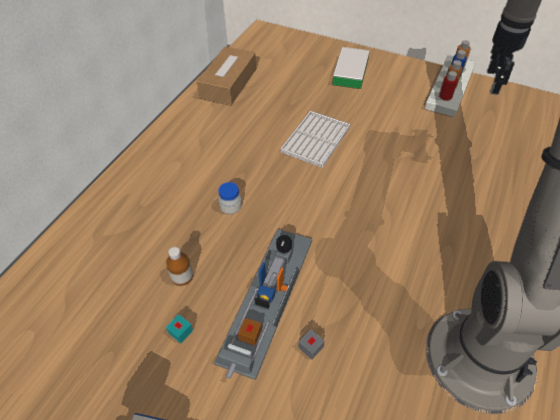

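View pics/top0.png

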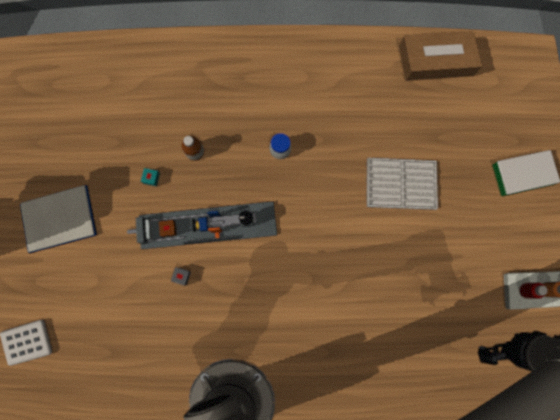

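View pics/wrist0.png

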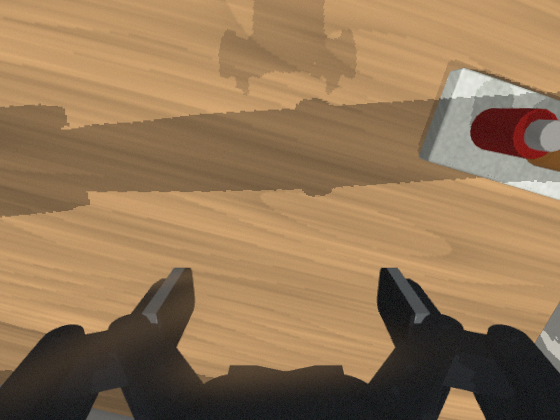

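Run:
```python
from h import *
s=snap("top"); crop(s,120,190,290,260,4.7,"topc")
s=snap("side"); crop(s,200,220,330,385,3.6,"sidec")
```

```text
(no output)
```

View pics/topc.png

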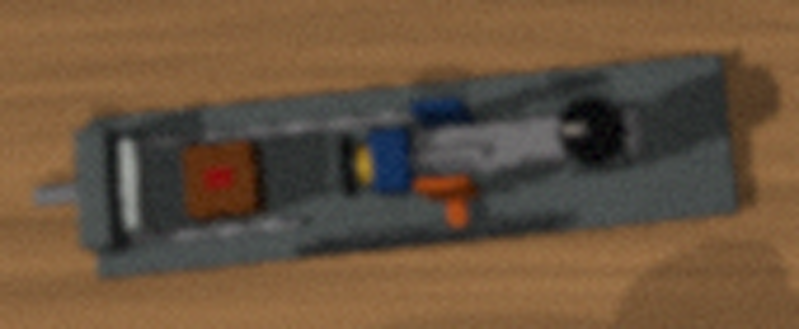

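View pics/sidec.png

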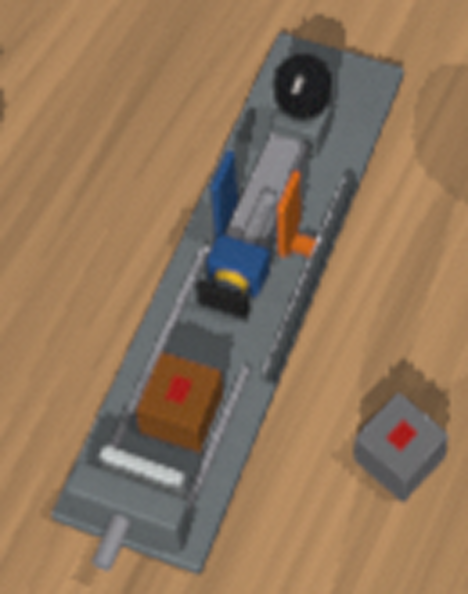

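Run:
```python
from h import *
np.set_printoptions(precision=4,suppress=True)
s=snap("top"); S=snap("side")
T=lambda u,v:(120+u/4.7,190+v/4.7); D=lambda u,v:(200+u/3.6,220+v/3.6)
for n,p in dict(BL=(725,55),BR=(737,210),FR=(100,277)).items(): print("top",n,onz(s,*T(*p),.012))
for n,p in dict(BL=(283,30),BR=(403,68),FR=(203,570)).items(): print("side",n,onz(S,*D(*p),.012))
print("knob",onz(s,*T(592,130),.082),onz(S,*D(302,85),.082))
print("lever",onz(s,*T(445,186),.082),onz(S,*D(296,172),.082))
print("blue",onz(s,*T(442,104),.082),onz(S,*D(232,152),.082))
print("stopplate",onz(s,*T(127,182),.045),onz(S,*D(143,465),.045))
```

```text
top BL [ 0.5412 -0.1212  0.012 ]
top BR [ 0.4492 -0.1273  0.012 ]
top FR [0.4129 0.2469 0.012 ]
side BL [ 0.5394 -0.1148  0.012 ]
side BR [ 0.4485 -0.121   0.012 ]
side FR [0.4102 0.2531 0.012 ]
knob [ 0.4869 -0.0472  0.082 ] [ 0.4845 -0.0332  0.082 ]
lever [0.4564 0.0342 0.082 ] [0.4592 0.028  0.082 ]
blue [0.5024 0.0363 0.082 ] [0.502  0.0321 0.082 ]
stopplate [0.4648 0.2232 0.045 ] [0.4628 0.2239 0.045 ]
```

Request:
send_rows(
  commands=[
    [0.085,[-0.0196,-0.0346,-0.0045],0],
    [0.085,[-0.0196,-0.0346,-0.0045],0],
    [0.085,[-0.0196,-0.0346,-0.0045],0],
    [0.085,[-0.0196,-0.0346,-0.0045],0],
    [0.085,[-0.0196,-0.0346,-0.0045],0],
  ],
)

```text
t: 0.85
tcp_pos: [0.3095, -0.4881, 0.2289]
orientation: [[0.256, -0.967, 0.0], [-0.967, -0.256, -0.0], [0.0, -0.0, -1.0]]
contact_force: [0.7, -0.7, -0.4]
width: 0.0847
```

Request:
send_rows(
  commands=[
    [0.085,[-0.0196,-0.0346,-0.0045],0],
    [0.085,[-0.0196,-0.0346,-0.0045],0],
    [0.085,[-0.0196,-0.0346,-0.0045],0],
    [0.085,[-0.0196,-0.0346,-0.0045],0],
    [0.085,[-0.0196,-0.0346,-0.0045],0],
  ],
)

```text
t: 1.35
tcp_pos: [0.4517, -0.3491, 0.2515]
orientation: [[0.256, -0.967, 0.0], [-0.967, -0.256, -0.001], [0.001, -0.0, -1.0]]
contact_force: [-0.0, -0.5, 1.0]
width: 0.0851
```

Request:
send_rows(
  commands=[
    [0.085,[-0.0414,-0.0138,0],0],
    [0.085,[-0.0414,-0.0138,0],0],
    [0.085,[-0.0414,-0.0138,0],0],
    [0.085,[-0.0414,-0.0138,0],0],
    [0.085,[-0.0414,-0.0138,0],0],
  ],
)

```text
t: 1.85
tcp_pos: [0.4643, -0.1309, 0.2513]
orientation: [[0.256, -0.967, 0.001], [-0.967, -0.256, -0.0], [0.001, -0.001, -1.0]]
contact_force: [0.8, -0.4, -1.0]
width: 0.0852
```

Request:
send_rows(
  commands=[
    [0.085,[-0.0414,-0.0138,0],0],
    [0.085,[-0.0414,-0.0138,0],0],
    [0.085,[-0.0414,-0.0138,0],0],
    [0.085,[-0.0414,-0.0138,0],0],
    [0.085,[-0.0414,-0.0138,0],0],
  ],
)

```text
t: 2.35
tcp_pos: [0.478, 0.0868, 0.2514]
orientation: [[0.256, -0.967, 0.001], [-0.967, -0.256, -0.0], [0.001, -0.001, -1.0]]
contact_force: [1.0, -0.2, -0.0]
width: 0.0848
```

Request:
send_rows(
  commands=[
    [0.085,[0,0,0],-8.1],
    [0.085,[0,0,0],-8.1],
    [0.085,[0,0,0],-8.1],
    [0.085,[0,0,0],-8.1],
    [0.085,[0,0,0],-8.1],
  ],
)

```text
t: 2.85
tcp_pos: [0.4781, 0.0852, 0.2512]
orientation: [[0.826, -0.564, 0.0], [-0.564, -0.826, -0.0], [0.0, 0.0, -1.0]]
contact_force: [1.4, -0.2, -0.2]
width: 0.0851
```

Request:
send_rows(
  commands=[
    [0.085,[0,0,0],-8.1],
    [0.085,[0,0,0],-8.1],
    [0.085,[0,0,0],-8.1],
    [0.085,[0,0,0],-8.1],
    [0.085,[0,0,0],-8.1],
  ],
)

```text
t: 3.35
tcp_pos: [0.4781, 0.0851, 0.2512]
orientation: [[0.994, 0.107, 0.0], [0.107, -0.994, -0.0], [0.0, 0.0, -1.0]]
contact_force: [0.2, -0.5, 1.0]
width: 0.085
```

Run:
```python
from h import *
s=snap("wrist","w1")
print(get_obs()['q'])
```

```text
[ 0.30323389  0.09264848 -0.6045822   1.83994256  0.05622177  1.22576699
 -0.20732582]
```

View pics/w1.png

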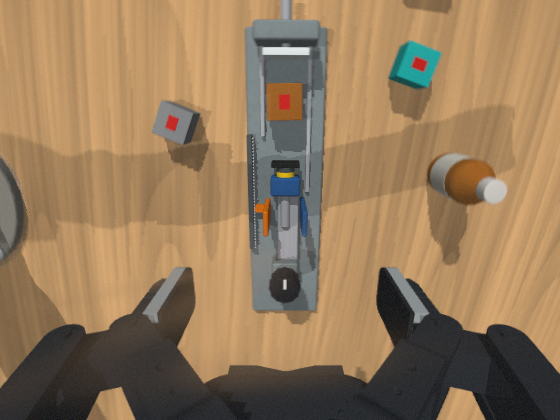

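Run:
```python
from h import *
s=snap("wrist"); crop(s,235,10,335,160,4,"w1a"); crop(s,235,150,335,320,3.5,"w1b")
```

```text
(no output)
```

View pics/w1a.png

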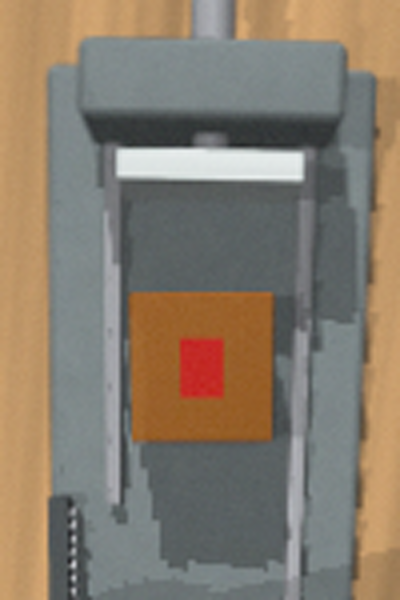

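View pics/w1b.png

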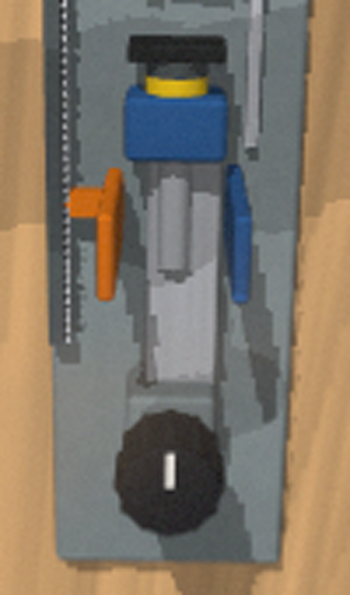

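```bash
cat > m.py <<'E'
from h import *
np.set_printoptions(precision=4,suppress=True)
s=snap("wrist"); A=lambda u,v:(235+u/4,10+v/4); B=lambda u,v:(235+u/3.5,150+v/3.5)
P=dict(BL=(B(57,558),.012),BR=(B(280,560),.012),FL=(A(48,66),.012),FR=(A(374,74),.012))
W={k:onz(s,*p,z)[:2] for k,(p,z) in P.items()}
print(W)
x=(W['FL']+W['FR']-W['BL']-W['BR']);print("len",np.linalg.norm(x)/2,"w",np.linalg.norm(W['BL']-W['BR']),np.linalg.norm(W['FL']-W['FR']))
x/=np.linalg.norm(x);y=np.array([-x[1],x[0]])
O=sum(W.values())/4+0.015*x
print("angle",np.degrees(np.arctan2(x[1],x[0])),"O",O)
def V(p,z): q=onz(s,*p,z)[:2]-O; return np.array([q@x,q@y])*1000
for n,p,z in [("orange back outer",B(97,298),.082),("orange back inner",B(114,298),.082),("blue back outer",B(250,300),.082),("blue back inner",B(233,300),.082),
 ("knob bottom edge",B(169,535),.082),("knob L",B(115,475),.082),("knob R",B(224,475),.082),("knob line",B(169,470),.082),
 ("jaw front top L",B(126,95),.044),("jaw back top L",B(126,158),.044),("padtop L",B(130,62),.042),("padtopfrontL",B(130,37),.042),("padtop R",B(225,60),.042),
 ("stop top front L",A(85,115),.054),("stop top back L",A(82,42),.054),("stop R",A(345,42),.054),("plate L hi",A(115,150),.05),("plate L lo",A(118,178),.05),("plate R lo",A(303,180),.05),
 ("blk FL",A(130,292),.046),("blk FR",A(272,292),.046),("blk BL",A(132,441),.046),("blk BR",A(272,440),.046)]:
  print(n,V(p,z))
E
python3 m.py
```

```text
{'BL': array([ 0.4478, -0.1246]), 'BR': array([ 0.5425, -0.1159]), 'FL': array([0.4161, 0.2507]), 'FR': array([0.5097, 0.2582])}
len 0.3760719399433886 w 0.09505326568171475 0.09386048290277338
angle 94.91511731694362 O [0.4777 0.0821]
orange back outer [-55.5917  24.7587]
orange back inner [-55.4979  19.2407]
blue back outer [-55.4719 -24.9054]
blue back inner [-55.5598 -19.3855]
knob bottom edge [-144.3953    0.1395]
knob L [-120.7947   18.9902]
knob R [-120.1696  -18.379 ]
knob line [-118.5229    0.5031]
jaw front top L [ 3.6786 17.1685]
jaw back top L [-18.5241  17.1016]
padtop L [14.695  15.9314]
padtopfrontL [23.2075 15.9685]
padtop R [ 15.9072 -16.3435]
stop top front L [152.106  32.698]
stop top back L [169.4535  33.3778]
stop R [170.5786 -34.1648]
plate L hi [144.4454  25.1563]
plate L lo [137.556   24.3611]
plate R lo [137.8717 -24.8157]
blk FL [109.1731  21.3283]
blk FR [109.8028 -17.6216]
blk BL [69.4338 20.7065]
blk BR [ 70.3507 -18.8352]
```

Request:
send_rows(
  commands=[
    [0.085,[0,0,0],1.2],
    [0.085,[0.0034,0.0435,0],0],
    [0.085,[0,0,0.035],0],
    [0.085,[0,0,0.035],0],
    [0.085,[0,0,0.03],0],
  ],
)

```text
t: 4.0
tcp_pos: [0.4847, 0.0415, 0.1497]
orientation: [[0.997, 0.077, -0.0], [0.077, -0.997, -0.0], [-0.0, 0.0, -1.0]]
contact_force: [-0.5, -0.6, 0.8]
width: 0.0851
```

Run:
```python
from h import *
s=snap("wrist","w2"); print(get_obs()['tcp_pos'])
```

```text
[0.48089238 0.04121592 0.14515935]
```

View pics/w2.png

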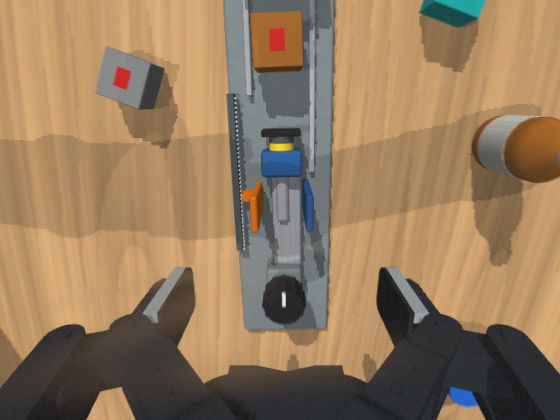

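Run:
```python
from h import *
s=snap("wrist"); crop(s,215,115,345,335,2.7,"w2c")
for i in range(3):
    o=get_obs(); print(o['t'],o['tcp_pos'],o['orientation'][0])
```

```text
4.1 [0.48147342 0.04139791 0.14746478] [ 0.99686081  0.07871028 -0.00855672]
4.1 [0.48147342 0.04139791 0.14746478] [ 0.99686081  0.07871028 -0.00855672]
4.1 [0.48147342 0.04139791 0.14746478] [ 0.99686081  0.07871028 -0.00855672]
```

View pics/w2c.png

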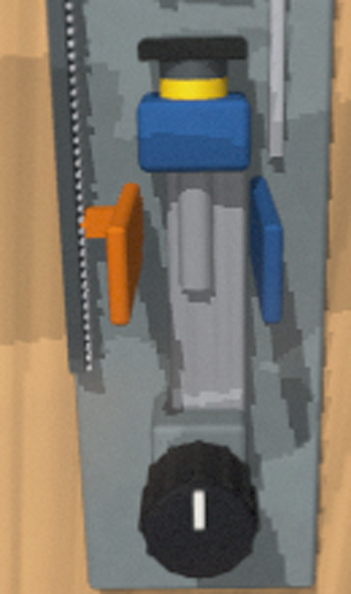

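Run:
```python
from h import *
np.set_printoptions(precision=4,suppress=True)
s=snap("wrist"); B=lambda u,v:(215+u/2.7,115+v/2.7)
o=get_obs(); print(o['tcp_pos'])
R=np.array(o['orientation'])
for n,p,z in [("or out",(107,320),.082),("or in",(127,320),.082),("bl in",(262,320),.082),("bl out",(282,318),.082),("knobbot",(198,576),.082),("jawfrontL",(140,95),.044),("jawR",(247,96),.044),("BL",(90,588),.012),("BR",(310,583),.012),("knobL",(139,515),.08),("knobR",(257,515),.08)]:
    w=onz(s,*B(*p),z); print(n,w,(R.T@(w-o['tcp_pos']))*1000)
```

```text
[0.4836 0.0419 0.1499]
or out [0.4576 0.0242 0.082 ] [-27.0402  15.6074  67.966 ]
or in [0.4634 0.0247 0.082 ] [-21.2105  15.5816  67.9426]
bl in [0.5025 0.0279 0.082 ] [18.0372 15.4363 67.7853]
bl out [0.5082 0.029  0.082 ] [23.8274 14.7961 67.7623]
knobbot [ 0.4913 -0.0624  0.082 ] [ -0.2855 104.5616  67.8409]
jawfrontL [0.4609 0.085  0.044 ] [-18.7129 -44.7778 105.945 ]
jawR [0.4943 0.0874 0.044 ] [ 14.7117 -44.5098 105.811 ]
BL [ 0.4506 -0.1268  0.012 ] [-45.6849 165.5409 138.0112]
BR [ 0.5432 -0.1162  0.012 ] [ 47.4282 162.3409 137.6387]
knobL [ 0.4708 -0.0423  0.08  ] [-19.1045  82.9507  69.9207]
knobR [ 0.5082 -0.0391  0.08  ] [18.3876 82.7252 69.7705]
```

Request:
send_rows(
  commands=[
    [0.085,[0,0,0],0],
    [0.085,[0,0,0],0],
    [0.085,[0,0,0],0],
    [0.085,[0,0,0],0],
    [0.085,[0,0,0],0],
  ],
)

```text
t: 4.65
tcp_pos: [0.4854, 0.0421, 0.1516]
orientation: [[0.997, 0.081, 0.001], [0.081, -0.997, -0.0], [0.001, 0.0, -1.0]]
contact_force: [0.8, -0.3, 0.0]
width: 0.0848
```

Run:
```python
from h import *
np.set_printoptions(precision=4,suppress=True)
o=get_obs(); print(o['t'],o['tcp_pos'],o['orientation'],o['q'],o['contact_force'])
s=snap("wrist","w3"); crop(s,215,115,345,335,2.7,"w3c")
```

```text
4.65 [0.4854 0.0421 0.1516] [[ 0.9968  0.0805  0.0011]
 [ 0.0805 -0.9968 -0.0002]
 [ 0.0011  0.0003 -1.    ]] [ 0.3303  0.1909 -0.5644  1.9689  0.1205  1.013  -0.209 ] [ 0.7911 -0.3099  0.0298]
```

View pics/w3c.png

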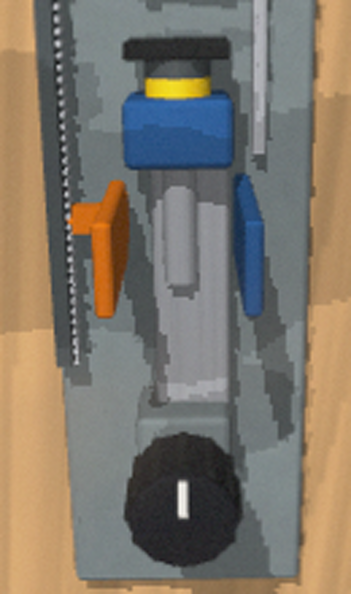

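Run:
```python
from h import *
np.set_printoptions(precision=4,suppress=True)
s=snap("wrist"); B=lambda u,v:(215+u/2.7,115+v/2.7)
o=get_obs(); print(o['tcp_pos'])
R=np.array(o['orientation'])
for n,p,z in [("or out",(94,316),.082),("or in",(113,316),.082),("bl in",(244,315),.082),("bl out",(264,314),.082),("knobbot",(182,566),.082),("jawfrontL",(124,95),.044),("jawR",(232,97),.044),("BL",(78,577),.012),("BR",(298,579),.012)]:
    w=onz(s,*B(*p),z); print(n,w,(R.T@(w-o['tcp_pos']))*1000)
```

```text
[0.4851 0.0421 0.1513]
or out [0.4578 0.0243 0.082 ] [-28.7189  15.4778  69.2891]
or in [0.4634 0.0248 0.082 ] [-23.1024  15.4699  69.2913]
bl in [0.5019 0.0282 0.082 ] [15.5656 15.1246 69.306 ]
bl out [0.5077 0.029  0.082 ] [21.4625 14.808  69.3082]
knobbot [ 0.4905 -0.0612  0.082 ] [ -2.9392 103.3824  69.3196]
jawfrontL [0.4603 0.0849 0.044 ] [-21.3397 -44.6838 107.2778]
jawR [0.4944 0.087  0.044 ] [ 12.891  -44.0667 107.2911]
BL [ 0.4502 -0.1237  0.012 ] [-48.1756 162.4439 139.3161]
BR [ 0.5441 -0.1171  0.012 ] [ 45.8671 163.402  139.3524]
```

Request:
send_rows(
  commands=[
    [0.085,[0,0,0.03],0],
    [0.085,[0,0,0.03],0],
    [0.085,[0,0,0.025],0],
    [0.085,[0,0,0.019],0],
    [0.085,[0,0,0],0],
  ],
  grip_force=40,
)

```text
t: 5.25
tcp_pos: [0.4825, 0.0418, 0.0448]
orientation: [[0.997, 0.081, -0.006], [0.081, -0.997, -0.0], [-0.006, -0.0, -1.0]]
contact_force: [-0.3, -0.6, -0.2]
width: 0.0852
```

Request:
send_rows(
  commands=[
    [0.06,[0,0,0],0],
    [0.06,[0,0,0],0],
    [0.06,[0,0,0],0],
    [0.06,[0,0,0],0],
    [0.06,[0,0,0],0],
  ],
)

```text
t: 5.75
tcp_pos: [0.4854, 0.0421, 0.0476]
orientation: [[0.997, 0.081, 0.001], [0.081, -0.997, -0.0], [0.001, 0.0, -1.0]]
contact_force: [0.0, 0.1, 0.1]
width: 0.0596
```

Run:
```python
from h import *
np.set_printoptions(precision=4,suppress=True)
o=get_obs(); print(o['t'],o['tcp_pos'],o['width'],o['contact_force'],o['moment'])
s=snap("wrist","w4")
```

```text
5.75 [0.4854 0.0421 0.0476] 0.05961280257448992 [0.0277 0.1306 0.0567] [ 0.024  -0.0304  0.0038]
```

View pics/w4.png

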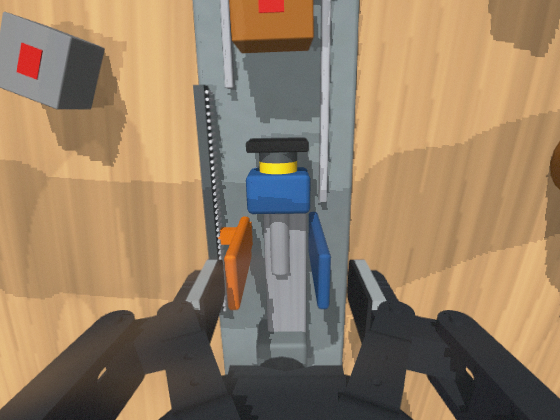

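Request:
send_rows(
  commands=[
    [0.05,[0,0,0],0],
    [0.045,[0,0,0],0],
    [0.04,[0,0,0],0],
    [0.038,[0,0,0],0],
    [0.038,[0,0,0],0],
  ],
  grip_force=40,
)

```text
t: 6.3
tcp_pos: [0.4863, 0.042, 0.0482]
orientation: [[0.997, 0.081, 0.002], [0.081, -0.997, -0.001], [0.002, 0.001, -1.0]]
contact_force: [1.3, -0.1, 7.1]
width: 0.0395
```

Run:
```python
from h import *
np.set_printoptions(precision=4,suppress=True)
o=get_obs(); print(o['t'],o['tcp_pos'],o['width'],o['contact_force'],o['moment'])
s=snap("wrist","w5")
```

```text
6.3 [0.4863 0.042  0.0482] 0.03954008842006252 [ 1.2518 -0.1324  7.0871] [-0.2011  0.5035  0.0905]
```

View pics/w5.png

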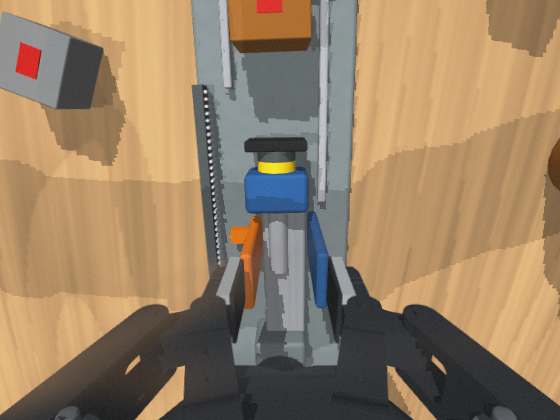

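Request:
send_rows(
  commands=[
    [0.038,[0,-0.004,0],0],
    [0.038,[0,-0.004,0],0],
    [0.038,[0,-0.004,0],0],
    [0.038,[0,-0.004,0],0],
    [0.038,[0,-0.004,0],0],
  ],
)

```text
t: 6.85
tcp_pos: [0.4844, 0.0618, 0.0482]
orientation: [[0.997, 0.081, 0.001], [0.081, -0.997, -0.001], [0.001, 0.001, -1.0]]
contact_force: [0.5, -0.4, 8.2]
width: 0.0391
```

Request:
send_rows(
  commands=[
    [0.038,[0,-0.004,0],0],
    [0.038,[0,-0.004,0],0],
    [0.038,[0,-0.004,0],0],
    [0.038,[0,-0.004,0],0],
    [0.038,[0,-0.004,0],0],
  ],
)

```text
t: 7.35
tcp_pos: [0.4826, 0.0817, 0.0482]
orientation: [[0.997, 0.081, 0.001], [0.081, -0.997, -0.001], [0.001, 0.001, -1.0]]
contact_force: [-1.2, -1.8, 9.0]
width: 0.0393
```

Run:
```python
from h import *
np.set_printoptions(precision=4,suppress=True)
o=get_obs(); print(o['t'],o['tcp_pos'],o['width'],o['contact_force'],o['moment'])
s=snap("wrist","w6")
```

```text
7.35 [0.4826 0.0817 0.0482] 0.03931571554550573 [-1.1656 -1.8368  9.0447] [-0.3043  0.7508  0.1541]
```

View pics/w6.png

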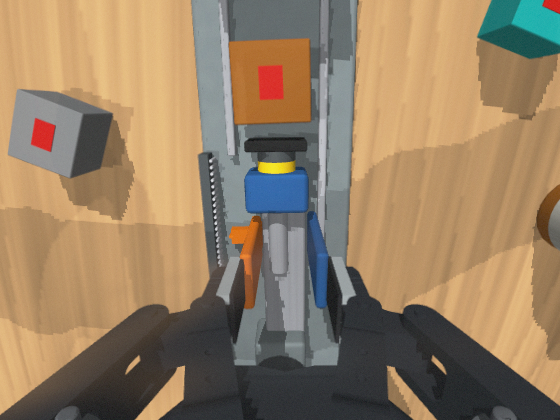

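Request:
send_rows(
  commands=[
    [0.038,[0,-0.0025,0],0],
    [0.038,[0,-0.0025,0],0],
    [0.038,[0,-0.0025,0],0],
    [0.038,[0,-0.0025,0],0],
    [0.038,[0,-0.0025,0],0],
  ],
)

```text
t: 7.9
tcp_pos: [0.4814, 0.094, 0.0482]
orientation: [[0.997, 0.08, 0.001], [0.08, -0.997, -0.001], [0.0, 0.001, -1.0]]
contact_force: [-2.0, -2.0, 9.6]
width: 0.0393
```

Request:
send_rows(
  commands=[
    [0.038,[0,-0.0025,0],0],
    [0.038,[0,-0.0025,0],0],
    [0.038,[0,-0.0025,0],0],
    [0.038,[0,-0.0025,0],0],
    [0.038,[0,-0.0025,0],0],
  ],
)

```text
t: 8.4
tcp_pos: [0.4802, 0.1065, 0.0482]
orientation: [[0.997, 0.08, 0.0], [0.08, -0.997, -0.001], [0.0, 0.001, -1.0]]
contact_force: [-1.1, -2.1, 9.7]
width: 0.039
```

Run:
```python
from h import *
np.set_printoptions(precision=4,suppress=True)
o=get_obs(); print(o['t'],o['tcp_pos'],o['width'],o['contact_force'],o['moment'])
s=snap("wrist","w7")
```

```text
8.4 [0.4802 0.1065 0.0482] 0.03902488771319244 [-1.051  -2.0531  9.7336] [-0.4913  0.897   0.1495]
```

View pics/w7.png

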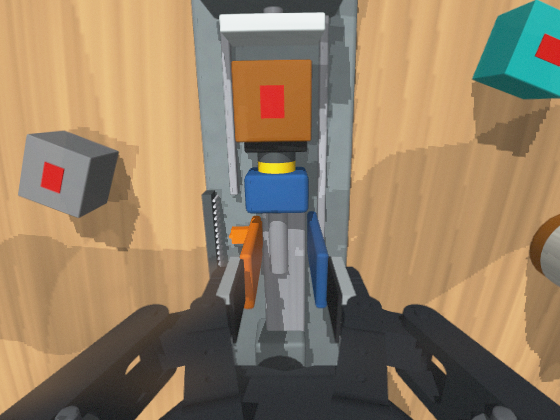

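Request:
send_rows(
  commands=[
    [0.038,[0,-0.0015,0],0],
    [0.038,[0,-0.0015,0],0],
    [0.038,[0,-0.0015,0],0],
    [0.038,[0,-0.0015,0],0],
    [0.038,[0,-0.001,0],0],
  ],
)

```text
t: 8.95
tcp_pos: [0.4796, 0.1135, 0.0482]
orientation: [[0.997, 0.081, 0.0], [0.081, -0.997, -0.001], [0.0, 0.001, -1.0]]
contact_force: [-1.7, -1.9, 10.1]
width: 0.0396
```

```bash
cat > g.py <<'E'
from h import *
import sys
np.set_printoptions(precision=4,suppress=True)
o=get_obs(); print(o['t'],o['tcp_pos'],o['width'],o['contact_force'],o['moment'])
s=snap("wrist"); crop(s,190,0,370,230,2.6,sys.argv[1])
E
python3 g.py w8
```

```text
8.95 [0.4796 0.1135 0.0482] 0.03964691768274563 [-1.6772 -1.905  10.1231] [-0.4233  0.9305  0.1198]
```

View pics/w8.png

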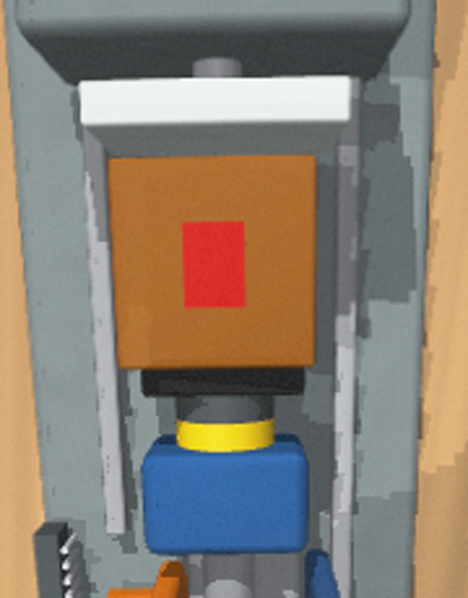

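Request:
send_rows(
  commands=[
    [0.038,[0,-0.0008,0],0],
    [0.038,[0,-0.0008,0],0],
    [0.038,[0,-0.0008,0],0],
    [0.038,[0,-0.0008,0],0],
    [0.038,[0,0,0],0],
  ],
)

```text
t: 9.5
tcp_pos: [0.4792, 0.1168, 0.0482]
orientation: [[0.997, 0.081, 0.0], [0.081, -0.997, -0.001], [-0.0, 0.001, -1.0]]
contact_force: [-1.5, -1.3, 9.9]
width: 0.039
```

```bash
python3 g.py w9
```

```text
9.5 [0.4792 0.1168 0.0482] 0.039034071019130374 [-1.5093 -1.2543  9.9254] [-0.3546  0.9779  0.1043]
```

View pics/w9.png

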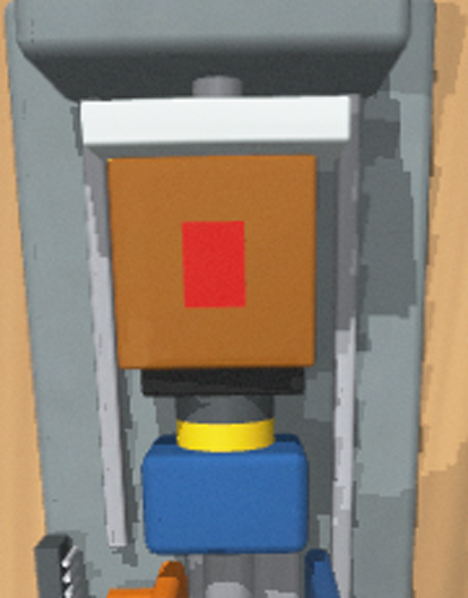

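Request:
send_rows(
  commands=[
    [0.038,[0,-0.0005,0],0],
    [0.038,[0,-0.0005,0],0],
    [0.038,[0,-0.0005,0],0],
    [0.038,[0,-0.0005,0],0],
    [0.038,[0,0,0],0],
  ],
)

```text
t: 10.05
tcp_pos: [0.4791, 0.1186, 0.0482]
orientation: [[0.997, 0.081, 0.0], [0.081, -0.997, -0.001], [-0.0, 0.001, -1.0]]
contact_force: [-1.3, -1.2, 10.2]
width: 0.0393
```

```bash
python3 g.py w10
```

```text
10.05 [0.4791 0.1186 0.0482] 0.039321057942536784 [-1.2731 -1.237  10.1804] [-0.4013  0.9526  0.1363]
```

View pics/w10.png

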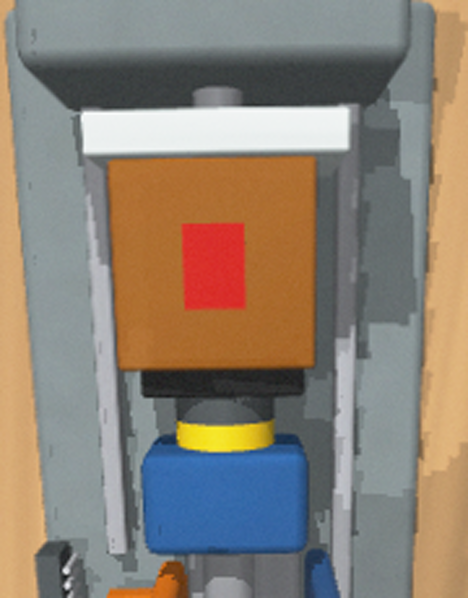

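Request:
send_rows(
  commands=[
    [0.038,[0,-0.0005,0],0],
    [0.038,[0,-0.0005,0],0],
    [0.038,[0,-0.0005,0],0],
    [0.038,[0,0,0],0],
    [0.038,[0,0,0],0],
  ],
)

```text
t: 10.6
tcp_pos: [0.479, 0.1194, 0.0482]
orientation: [[0.997, 0.08, -0.0], [0.08, -0.997, -0.002], [-0.0, 0.002, -1.0]]
contact_force: [-1.0, -3.5, 10.6]
width: 0.0393
```

```bash
python3 g.py w11
```

```text
10.6 [0.479  0.1194 0.0482] 0.03928281279863293 [-1.0378 -3.5314 10.6468] [-0.7355  0.8643  0.1063]
```

View pics/w11.png

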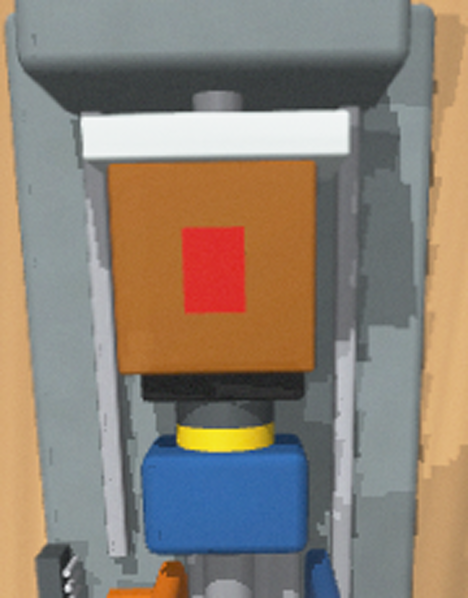

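Request:
send_rows(
  commands=[
    [0.038,[0,-0.0005,0],0],
    [0.038,[0,-0.0005,0],0],
    [0.038,[0,-0.0005,0],0],
    [0.038,[0,-0.0005,0],0],
    [0.038,[0,0,0],0],
  ],
)

```text
t: 11.15
tcp_pos: [0.4789, 0.1203, 0.0482]
orientation: [[0.997, 0.08, -0.0], [0.08, -0.997, -0.004], [-0.001, 0.004, -1.0]]
contact_force: [-0.9, -5.0, 10.9]
width: 0.0394
```

```bash
python3 g.py w12
```

```text
11.15 [0.4789 0.1203 0.0482] 0.0394181105635941 [-0.9468 -5.0236 10.8645] [-1.0043  0.9417  0.0785]
```

View pics/w12.png

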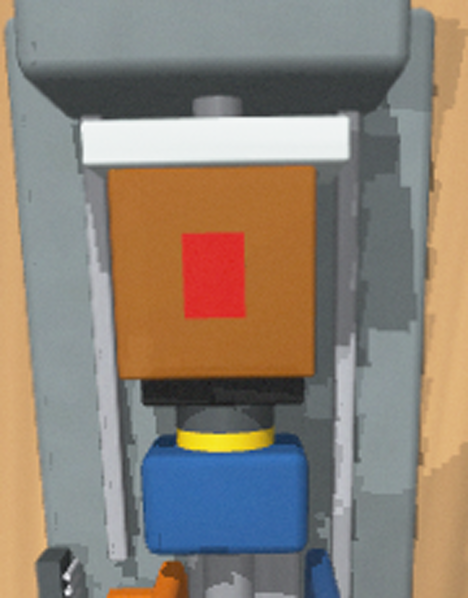

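Request:
send_rows(
  commands=[
    [0.038,[0,-0.0005,0],0],
    [0.044,[0,0,0],0],
    [0.05,[0,0,0],0],
    [0.056,[0,0,0],0],
    [0.062,[0,0,0],0],
  ],
)

```text
t: 11.7
tcp_pos: [0.4787, 0.1232, 0.047]
orientation: [[0.997, 0.081, 0.001], [0.081, -0.997, 0.0], [0.001, -0.0, -1.0]]
contact_force: [0.1, -0.2, 0.7]
width: 0.0616
```

Request:
send_rows(
  commands=[
    [0.07,[0,0,0],0],
    [0.076,[0,0,0],0],
    [0.08,[0,0,0],0],
    [0.085,[0,0,0],0],
    [0.085,[0,0,0],0],
  ],
)

```text
t: 12.2
tcp_pos: [0.4786, 0.1231, 0.0471]
orientation: [[0.997, 0.081, 0.0], [0.081, -0.997, -0.0], [0.0, 0.0, -1.0]]
contact_force: [0.5, -0.5, 0.7]
width: 0.0851
```

Run:
```python
from h import *
np.set_printoptions(precision=4,suppress=True)
o=get_obs(); print(o['t'],o['tcp_pos'],o['width'],o['contact_force'],o['moment'])
s=snap("wrist","w13"); crop(s,190,0,370,230,2.6,"w13c")
```

```text
12.2 [0.4786 0.1231 0.0471] 0.08508958782788052 [ 0.5055 -0.4638  0.6987] [-0.0418 -0.0119 -0.0271]
```

View pics/w13.png

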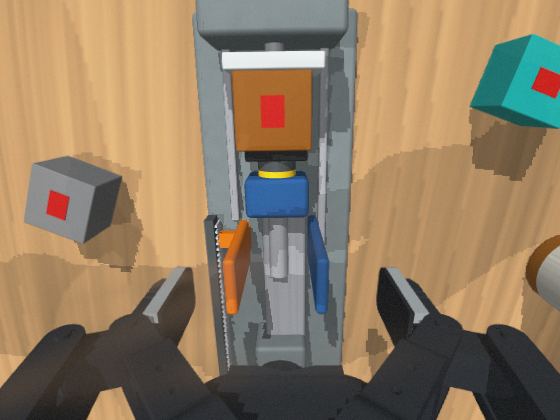

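View pics/w13c.png

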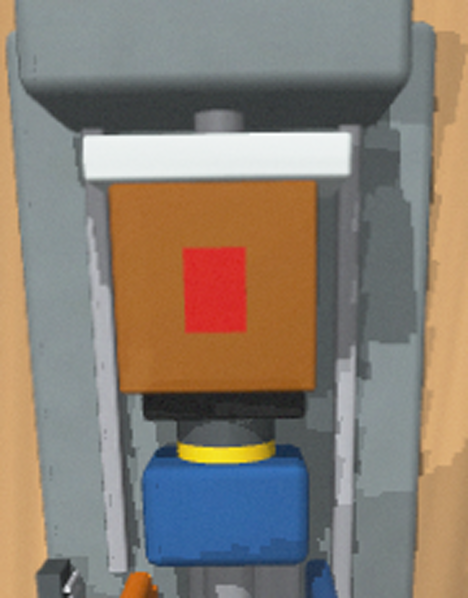

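Request:
send_rows(
  commands=[
    [0.085,[0,0,-0.035],0],
    [0.085,[0,0,-0.035],0],
    [0.085,[-0.0019,0.044,0],0],
    [0.085,[-0.002,0.044,0],0],
    [0.085,[0,0,0],0],
  ],
)

```text
t: 12.75
tcp_pos: [0.4816, 0.0278, 0.117]
orientation: [[0.997, 0.071, -0.001], [0.071, -0.997, -0.004], [-0.001, 0.004, -1.0]]
contact_force: [-0.4, -0.2, -0.7]
width: 0.0849
```

Request:
send_rows(
  commands=[
    [0.07,[0,0,0],0],
    [0.07,[0,0,0],0],
    [0.07,[0,0,0],0],
    [0.07,[0,0,0],0],
    [0.07,[0,0,0],0],
  ],
)

```text
t: 13.25
tcp_pos: [0.4816, 0.0358, 0.117]
orientation: [[0.997, 0.082, -0.0], [0.082, -0.997, 0.0], [-0.0, -0.0, -1.0]]
contact_force: [-0.1, -0.2, -1.2]
width: 0.0702
```

Run:
```python
from h import *
np.set_printoptions(precision=4,suppress=True)
o=get_obs(); print(o['t'],o['tcp_pos'],o['q'][6],o['width'],o['contact_force'])
s=snap("wrist","w14"); crop(s,190,0,370,230,2.6,"w14c"); crop(s,220,200,340,340,4,"w14d")
```

```text
13.25 [0.4816 0.0358 0.117 ] -0.21875528830560637 0.07021855755623471 [-0.0989 -0.2139 -1.235 ]
```

View pics/w14.png

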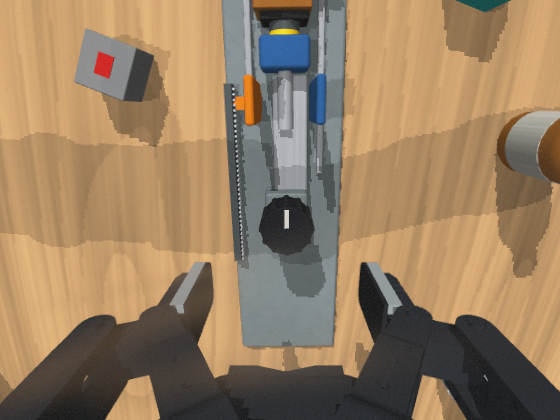

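View pics/w14d.png

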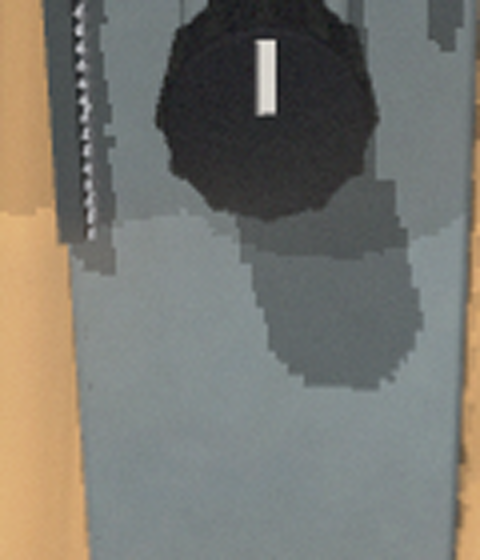

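Run:
```python
from h import *
np.set_printoptions(precision=4,suppress=True)
s=snap("wrist"); B=lambda u,v:(220+u/4,200+v/4)
o=get_obs(); R=np.array(o['orientation'])
for n,p in [("L",(155,112)),("R",(378,112)),("bot",(266,219)),("linebot",(266,115)),("linetop",(266,40))]:
    w=onz(s,*B(*p),.082); print(n,w,(R.T@(w-o['tcp_pos']))*1000)
```

```text
L [0.4631 0.035  0.082 ] [-18.5322  -1.0085  35.0564]
R [0.5008 0.0381 0.082 ] [19.3098 -1.056  35.0545]
bot [0.4835 0.0167 0.082 ] [ 0.3452 18.8832 35.0551]
linebot [0.4819 0.036  0.082 ] [ 0.3054 -0.4939 35.0554]
linetop [0.4808 0.0493 0.082 ] [  0.2782 -13.8325  35.0556]
```

Request:
send_rows(
  commands=[
    [0.07,[0.0003,0.0004,0],-8.5],
    [0.07,[0,0,0],-8.5],
    [0.07,[0,0,0],-8.5],
    [0.07,[0,0,0],-8.5],
    [0.07,[0,0,0],0],
  ],
)

```text
t: 13.85
tcp_pos: [0.482, 0.0347, 0.117]
orientation: [[0.781, 0.624, -0.0], [0.624, -0.781, 0.0], [-0.0, -0.0, -1.0]]
contact_force: [-0.2, -0.4, -0.5]
width: 0.07
```

Request:
send_rows(
  commands=[
    [0.07,[0,0,0.025],0],
    [0.07,[0,0,0.025],0],
    [0.07,[0,0,0.0175],0],
    [0.07,[0,0,0],0],
    [0.07,[0,0,0],0],
  ],
)

```text
t: 14.35
tcp_pos: [0.4821, 0.0348, 0.0498]
orientation: [[0.782, 0.623, -0.0], [0.623, -0.782, 0.0], [-0.0, -0.0, -1.0]]
contact_force: [0.8, 0.6, 0.4]
width: 0.0696
```

Request:
send_rows(
  commands=[
    [0.055,[0,0,0],0],
    [0.045,[0,0,0],0],
    [0.034,[0,0,0],0],
    [0.03,[0,0,0],0],
    [0.03,[0,0,0],0],
  ],
  grip_force=40,
)

```text
t: 14.85
tcp_pos: [0.4823, 0.0343, 0.0508]
orientation: [[0.782, 0.624, 0.001], [0.624, -0.782, -0.001], [-0.0, 0.001, -1.0]]
contact_force: [-2.6, -1.2, 7.1]
width: 0.0335
```

Request:
send_rows(
  commands=[
    [0.03,[0,0,0],6],
    [0.03,[0,0,0],6],
    [0.03,[0,0,0],6],
    [0.03,[0,0,0],6],
    [0.03,[0,0,0],6],
  ],
)

```text
t: 15.35
tcp_pos: [0.4824, 0.0343, 0.0508]
orientation: [[0.989, 0.146, 0.001], [0.146, -0.989, -0.001], [0.001, 0.001, -1.0]]
contact_force: [-2.1, -1.6, 6.9]
width: 0.0333
```

Request:
send_rows(
  commands=[
    [0.03,[0,0,0],6],
    [0.03,[0,0,0],6],
    [0.03,[0,0,0],6],
    [0.03,[0,0,0],6],
    [0.03,[0,0,0],0],
  ],
)

```text
t: 15.85
tcp_pos: [0.4825, 0.0341, 0.0509]
orientation: [[0.964, -0.267, 0.001], [-0.267, -0.964, -0.001], [0.001, 0.001, -1.0]]
contact_force: [-1.9, -1.9, 6.5]
width: 0.0333
```

Run:
```python
from h import *
np.set_printoptions(precision=4,suppress=True)
o=get_obs(); print(o['t'],o['tcp_pos'],o['q'][6],o['width'],o['contact_force'],o['moment'])
s=snap("side"); crop(s,200,220,330,385,3.6,"s15")
s=snap("top"); crop(s,120,190,290,260,4.7,"t15")
s=snap("wrist","w15")
```

```text
15.85 [0.4825 0.0341 0.0509] -0.5951261167855807 0.03327646430354861 [-1.9198 -1.936   6.4877] [-0.3049  0.432  -0.0368]
```

View pics/s15.png

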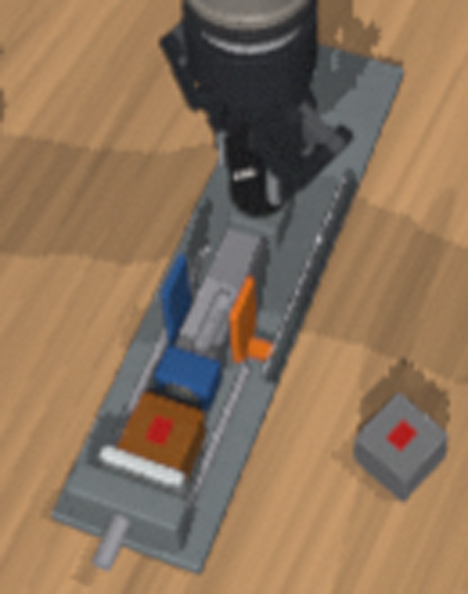

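View pics/w15.png

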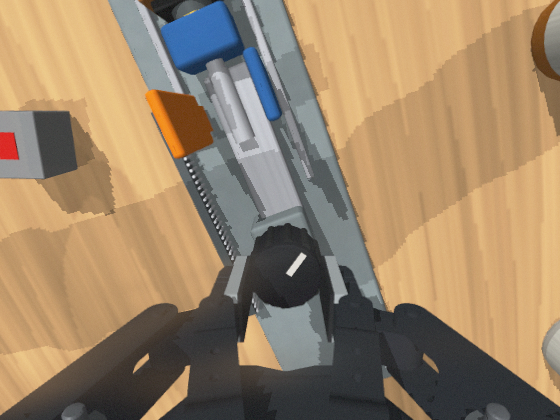

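Run:
```python
from h import *
s=snap("wrist"); crop(s,120,0,260,90,5.5,"w15c")
```

```text
(no output)
```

View pics/w15c.png

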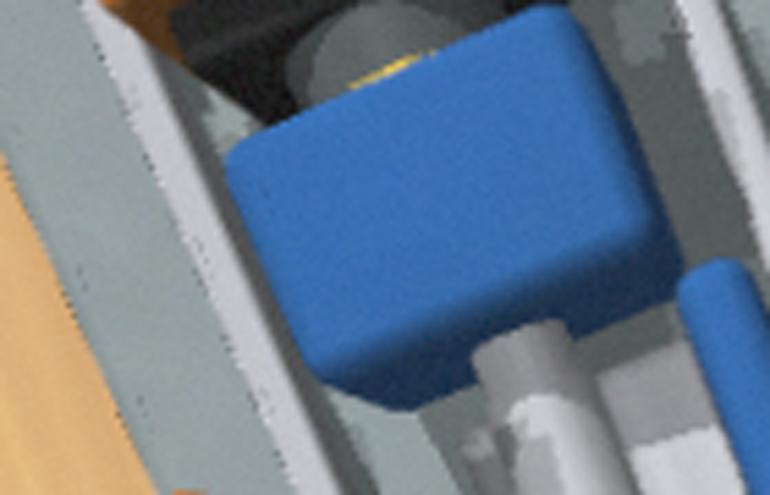

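Request:
send_rows(
  commands=[
    [0.03,[0,0,0],7],
    [0.03,[0,0,0],7],
    [0.03,[0,0,0],7],
    [0.03,[0,0,0],7],
    [0.03,[0,0,0],7],
  ],
)

```text
t: 16.55
tcp_pos: [0.4826, 0.0339, 0.0509]
orientation: [[0.634, -0.773, 0.001], [-0.773, -0.634, -0.001], [0.002, -0.0, -1.0]]
contact_force: [-2.6, -2.3, 5.6]
width: 0.0337
```

Run:
```python
from h import *
np.set_printoptions(precision=4,suppress=True)
o=get_obs(); print(o['t'],o['tcp_pos'],o['orientation'][0],o['q'][6],o['width'],o['contact_force'],o['moment'])
```

```text
16.55 [0.4826 0.0339 0.0509] [ 0.634  -0.7733  0.0013] -1.160167230858233 0.03367580327227279 [-2.6212 -2.3046  5.6012] [-0.3963  0.4208  0.21  ]
```

Request:
send_rows(
  commands=[
    [0.045,[0,0,0],0],
    [0.06,[0,0,0],0],
    [0.06,[0,0,0],0],
    [0.06,[0,0,-0.03],0],
    [0.06,[0,0,-0.04],0],
  ],
)

```text
t: 17.05
tcp_pos: [0.4799, 0.0346, 0.1185]
orientation: [[0.639, -0.769, -0.005], [-0.769, -0.639, -0.0], [-0.003, 0.004, -1.0]]
contact_force: [0.6, -0.3, 0.4]
width: 0.0602
```

Request:
send_rows(
  commands=[
    [0.06,[0,0,0],-8],
    [0.06,[0,0,0],-8],
    [0.06,[0,0,0],-8],
    [0.06,[0,0,0],-8],
    [0.06,[0,0,0],-8],
  ],
)

```text
t: 17.55
tcp_pos: [0.4819, 0.0348, 0.1195]
orientation: [[0.985, -0.173, -0.0], [-0.173, -0.985, 0.0], [-0.0, -0.0, -1.0]]
contact_force: [1.0, 0.4, -0.3]
width: 0.06
```

Request:
send_rows(
  commands=[
    [0.06,[0,0,0],-8],
    [0.06,[0,0,0],-7.5],
    [0.06,[0,-0.04,0],0],
    [0.06,[0,-0.04,0],0],
    [0.06,[0,-0.03,0],0],
  ],
)

```text
t: 18.05
tcp_pos: [0.4718, 0.1467, 0.1197]
orientation: [[0.996, 0.092, 0.0], [0.092, -0.996, 0.001], [0.0, -0.001, -1.0]]
contact_force: [0.1, 0.3, -0.4]
width: 0.06
```

Request:
send_rows(
  commands=[
    [0.06,[0,0,0],0],
    [0.06,[0,0,0],0],
    [0.06,[0,0,0],0],
    [0.06,[0,0,0],0],
    [0.06,[0,0,0],0],
  ],
)

```text
t: 18.55
tcp_pos: [0.4723, 0.1431, 0.1195]
orientation: [[0.996, 0.088, -0.0], [0.088, -0.996, -0.0], [-0.0, 0.0, -1.0]]
contact_force: [0.2, 0.5, 0.5]
width: 0.0602
```

Run:
```python
from h import *
np.set_printoptions(precision=4,suppress=True)
o=get_obs(); print(o['t'],o['tcp_pos'],o['width'],o['contact_force'],o['moment'])
s=snap("wrist","w17"); crop(s,210,30,350,230,3,"w17c")
```

```text
18.55 [0.4723 0.1431 0.1195] 0.06017435807352375 [0.1539 0.5007 0.5393] [ 0.0093  0.0573 -0.005 ]
```

View pics/w17.png

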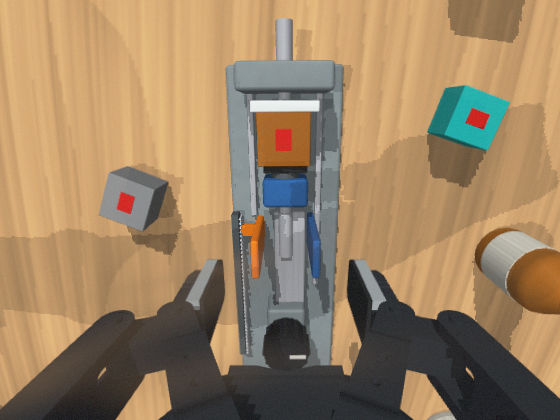

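View pics/w17c.png

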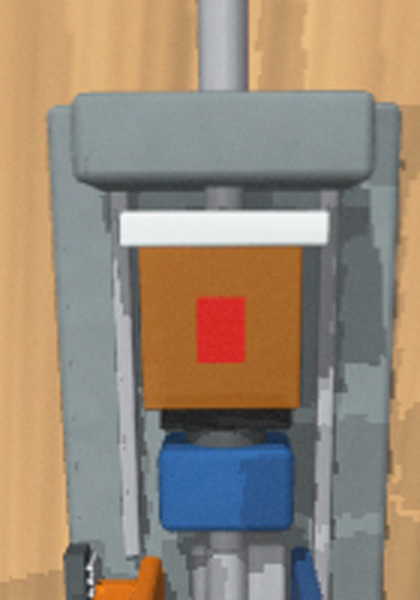

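Request:
send_rows(
  commands=[
    [0.085,[-0.003,0.02,0],0],
    [0.085,[0,0.02,0],0],
    [0.085,[0,0,0.016],0],
    [0.085,[0,0,0],0],
    [0.085,[0,0,0],0],
  ],
)

```text
t: 19.1
tcp_pos: [0.4726, 0.1042, 0.1036]
orientation: [[0.996, 0.09, -0.001], [0.09, -0.996, 0.0], [-0.001, -0.0, -1.0]]
contact_force: [0.4, -0.7, -0.3]
width: 0.0851
```

Request:
send_rows(
  commands=[
    [0.085,[0,0,0],0],
    [0.085,[0,0,0],0],
    [0.085,[0,0,0],0],
    [0.085,[0,0,0],0],
    [0.085,[0,0,0],0],
  ],
)

```text
t: 19.6
tcp_pos: [0.4728, 0.1042, 0.1037]
orientation: [[0.996, 0.09, 0.0], [0.09, -0.996, -0.0], [0.0, 0.0, -1.0]]
contact_force: [0.6, 0.0, 1.3]
width: 0.0852
```

Run:
```python
from h import *
np.set_printoptions(precision=4,suppress=True)
o=get_obs(); print(o['t'],o['tcp_pos'],o['width'],o['contact_force'],o['moment'])
s=snap("wrist","w18"); crop(s,220,40,350,170,4.5,"w18c")
```

```text
19.6 [0.4728 0.1042 0.1037] 0.0852207232501219 [0.5918 0.015  1.2953] [ 0.0312 -0.0402 -0.0628]
```

View pics/w18c.png

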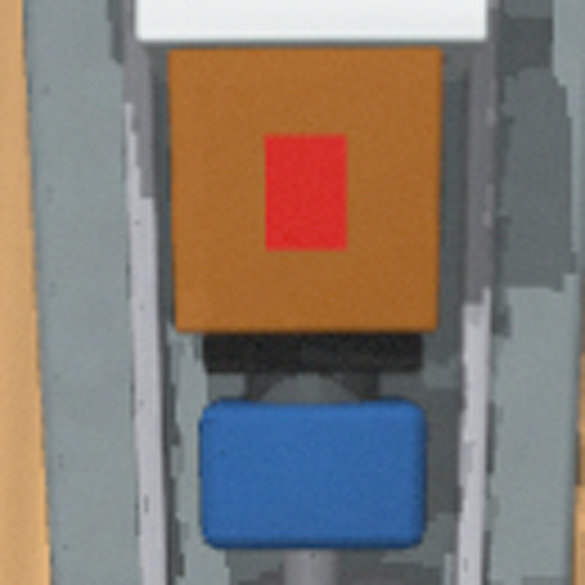

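Run:
```python
from h import *
np.set_printoptions(precision=4,suppress=True)
s=snap("wrist"); B=lambda u,v:(220+u/4.5,40+v/4.5)
o=get_obs(); R=np.array(o['orientation'])
for n,p,z in [("plate",(310,42),.05),("blkF",(305,46),.046),("blkB",(305,331),.046),("padB",(312,371),.042),("jawF",(312,399),.043),("jawB",(312,548),.044)]:
    w=onz(s,*B(*p),z); print(n,(R.T@(w-o['tcp_pos']))*1000)
c=cv2.cvtColor(s["frame"][40:170,220:350],cv2.COLOR_BGR2HSV)
print("yellow px",cv2.inRange(c,(22,120,120),(35,255,255)).sum()//255)
S=snap("side"); crop(S,205,265,285,375,5.4,"s18")
```

```text
plate [   1.7338 -114.9372   53.6094]
blkF [   1.0532 -115.0843   57.6094]
blkB [  1.1598 -75.3366  57.614 ]
padB [  2.2863 -69.3281  61.6148]
jawF [  2.2923 -65.1468  60.6153]
jawB [  2.3779 -42.1379  59.6179]
yellow px 0
```

View pics/s18.png

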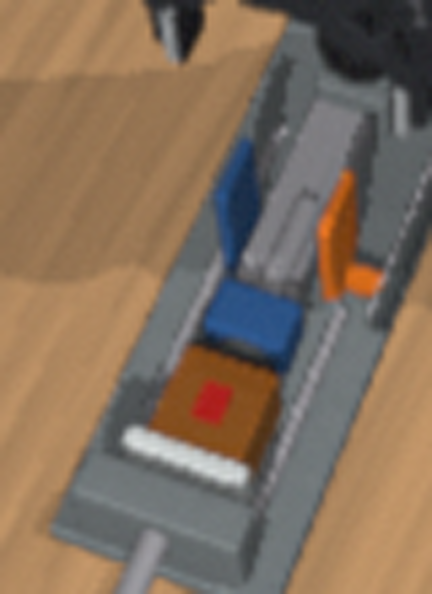

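Request:
send_rows(
  commands=[
    [0.085,[0,0,-0.03],0],
    [0.085,[0,0,-0.03],0],
    [0.085,[0,0,-0.03],0],
    [0.085,[0,0,0],0],
    [0.085,[0,0,0],0],
  ],
)

```text
t: 20.25
tcp_pos: [0.473, 0.1041, 0.194]
orientation: [[0.996, 0.089, 0.001], [0.089, -0.996, -0.0], [0.001, 0.0, -1.0]]
contact_force: [-1.1, 0.2, 0.1]
width: 0.0852
```

Run:
```python
from h import *
s=snap("wrist","w19"); print(get_obs()['t'])
```

```text
20.3
```

View pics/w19.png

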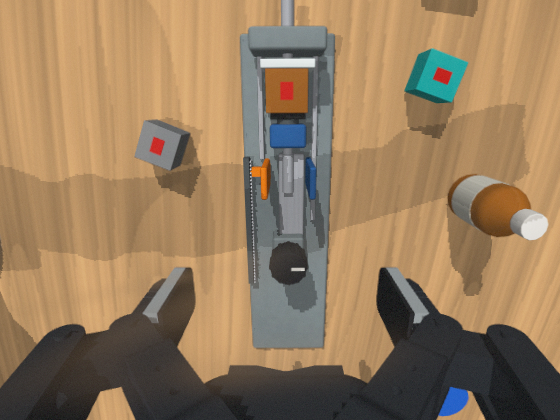

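The block (287,90) is clamped square against the stop plate. The lever is out in the rack (258,175), the knob pointer has turned about 90° (297,269), and no yellow is visible.

```bash
python3 -c "
from station import r
r.job_done()"
```

```text
the job is handed in; nothing more can be done
```

The amber block is clamped in the vise and the job is handed in at about 20 s of the 70 s allowed.

- **Slide and lock:** I squeezed the lever and slid the carriage about 79 mm. It stopped with the block against the stop plate and the pad pushed in about 2 mm, at roughly 5 N on the wrist. When I let go, the lever sprang back into the rack.
- **Push at locking:** I went about 1 mm past the first give on purpose. By my measurement of travel, letting go there risked the tooth dropping back a gap and leaving the pad loose.
- **Knob:** I turned it about 89° clockwise and let go.

**Last checks:**
- **Pad and bands:** No yellow shows in the wrist picture. The jaw-to-pad gap is about 4.2 mm, so the pad is pushed in about 7.8 mm. That leaves about 70 % of the dark band showing and puts about 14 N on the block, against the 26 N at which it cracks.
- **Block:** It sits square, and its front face is level with the stop plate to within measurement error (about 0.1 mm).
- **Robot:** The gripper is open and clear of everything. I never touched the bottle, the jar or the slide tray.

**One disagreement:** From the carriage travel I expected locking to push the pad in to about 3.5 mm, but the pictures showed about 2.3 mm. I went by the pictures for the knob turn, and the final measurement agreed with them.

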